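# Stand a lying vial up with the upending cradle and put it in its row

## Task

The washed vial lying on the drying mat has to join the row of standing vials. Lay it in the cradle of the upending stand with its base towards the foot plate and let go of it, tip the cradle right up to its stop so that the vial stands cap up, without touching the vial while the cradle tips, then take the vial from above and stand it upright in the free place of the row, on the white paper dot. Leave the other two vials standing where they are.

Things in the scene. Friction and masses are not known exactly. Their poses are not given: they have to be found in the camera images.
- vial_mid (a point): Centre (half-way up, on the axis) of the vial to be moved: glass vial with white filling and label and black screw cap, 25 mm diameter, 58 mm long, 25 to 50 g, lying on its side on the mat. Its z axis runs along the vial from base to cap, whose ends are 29 mm either way. The cap is a little narrower.
- mat: Fixed grey drying mat, 90 x 120 x 3 mm; origin at the centre of its underside. The vial lies on it.
- upender: Fixed stand of the upending cradle: grey base plate 8 mm thick, under the bed 115 x 54 mm, with a 50 mm wide arm to y = -88 mm of its own frame. Origin on the work surface under the hinge; the hinge axis runs along its y at a height of 40 mm; x points from the foot plate along the lowered cradle. Tipped up, a vial stands on the foot plate with its axis at x = -21 mm, y = 0 and its base 40 mm up.
- cradle (a joint): Angle of the cradle: 0 = lowered (the bed level; it starts so), 1.53 = tipped up against its stop (the vial stands). Needs about 1 to 3 N at the crank handle, lightly damped; tips to the nearer stop or stays where it is left. Tipping turns the bed's open end upwards and carries the vial towards the upender's -x.
- cradle_seat (a point): On the cradle, turning with it: where the centre of a well-laid vial lies. x runs along the bed from the foot plate (28 mm wide, 40 mm high, at x = -30 mm) to the open end, where the cap must point; y along the hinge, z out of the bed. Lowered: 61 mm over the work surface. The bed is two rails 50 mm long, together 21 mm wide, under the vial, so fingers can pass on both its sides.
- crank_handle (a point): Middle of the crank handle that tips the cradle: black round bar, 15 mm diameter, 40 mm long along the upender's y, 80 mm from the hinge axis, at y = -112 mm of the upender; the crank arm is 27 mm nearer the bed. Lowered it is at x = +57, z = 97 mm of the upender; pushed towards -x it swings over the top (z = 120 mm) to x = -54, z = 99 mm.
- strip: Fixed dark steel strip, 56 x 156 x 6 mm; origin at the centre of its underside, long side along its y. Three white ring marks, 50 mm apart, at y = -50, 0 and 50 mm on its top; vials stand on two.
- place: The free place of the row: a white paper dot, 25 mm diameter, flat on the strip's top (6 mm above the work surface); origin at its centre. The vial is to stand centred on it.
- row_a_mid (a point): Centre of a standing vial of the same kind (25 mm diameter, 58 mm high) on the strip, loose; must not be shifted or upset. z axis up.
- row_b_mid (a point): Centre of a standing vial of the same kind (25 mm diameter, 58 mm high) on the strip, loose; must not be shifted or upset. z axis up.
Not all that is in view belongs to the job. What is shaped like the part that bears vial_mid but green, orange or turquoise is not meant.

How it is judged (in metres and radians):
On the way, in this order (a step that is already met when the one before it is completed fails the run):
1. the vial lies in the lowered cradle, let go (x of vial_mid in the frame of cradle_seat between -0.006 and 0.016 m and y of vial_mid in the frame of cradle_seat between -0.006 and 0.006 m and z of vial_mid in the frame of cradle_seat between -0.006 and 0.006 m and contact force between the fingers and vial below 0.1 N and value of joint cradle below 0.1 rad and angle between the z axis of vial_mid and the x axis of cradle_seat, either way round below 0.2 rad), for 0.2 s.
2. the cradle is tipped up to its stop with the vial standing in it, cap up, not held (x of vial_mid in the frame of cradle_seat between -0.006 and 0.016 m and y of vial_mid in the frame of cradle_seat between -0.006 and 0.006 m and z of vial_mid in the frame of cradle_seat between -0.006 and 0.006 m and contact force between the fingers and vial below 0.1 N and value of joint cradle above 1.45 rad and angle between vial_mid's own z axis and vertical below 0.2 rad), for 0.2 s.
At the end, for the whole second after the job is handed in: The vial stands upright (within about 5 degrees), cap up, on the strip, its centre within 8 mm of the paper dot's centre, released; the other two vials stand upright within 12 mm of where they stood (horizontal distance between vial_mid and place below 0.008 m and angle between vial_mid's own z axis and vertical below 0.08 rad and height (world z) of vial_mid between 0.03 and 0.04 m and distance of each of row_a_mid, row_b_mid from where it was at the start of the episode below 0.012 m and angle between each of row_a_mid, row_b_mid's own z axis and vertical below 0.1 rad); the robot touches nothing.
It fails at once if the fingers touch the vial while the cradle is part-way up (value of joint cradle between 0.2 and 1.3 rad and contact force between the fingers and vial above 0.5 N).
It fails at once if one of the two standing vials is knocked over (angle between any of row_a_mid, row_b_mid's own z axis and vertical above 0.4 rad).
It also fails if it takes over 61 s, if anything falls off the work surface, if the arm or the gripper's body presses on something with over 40 N, if the wrist force passes 120 N, or if a joint passes its speed limit or range.

## Robot

A 6-joint arm with a two-finger parallel gripper is mounted at the origin on a cart in front of the work surface, level with it; the furniture and walls round the work are solid. World frame = base frame: x ahead of the robot, y to its left, z up, the work surface at z = 0. Lengths are in m, angles in degrees, forces in N, time in s.
With the tool pointing down it reaches from about 0.375 to 0.75 m from the base axis. Payload 9 kg.
Tool frame: the origin (TCP) lies where the fingers leave the gripper's body, on its centre line; the fingertips stand 73 mm ahead of it and the grasp point (between the pads) lies 54 mm ahead of it (robot.tip_reach is the distance from the TCP to the fingertips, in m); z points along the fingers, y is the direction in which the jaws open and shut (so a half turn about z gives the same grasp; the last joint's range is limited). The gripper opens to 85 mm and grips with 20 to 120 N. Pads are 22 mm wide; open, the fingers measure 114 mm over their backs; the gripper's body (76 mm by 85 mm) begins 54 mm behind the grasp point. The pads swing forward as they close: fully open they stand 13 mm farther back than shut.
Start: joints at [-79.624, 5.964, 5.575, 89.605, 0, 77.527], TCP at [0.233, -0.553, 0.304] pointing down, gripper open.
Joint ranges: [-171.21, 171.21], [-48.23, 106.86], [-62.78, 66.21], [-105.2, 120.99], [-86.42, 89.51], [-180, 180]. Speed limits (degrees/s): [127.2, 127.2, 147.25, 180, 180, 180].

## Interface

Orientations are given as [roll, pitch, yaw] about the fixed x, y, z axes, in that order (R = Rz(yaw) Ry(pitch) Rx(roll)).
In Python, from plant import robot gives the robot as it stands. Calls block until the motion is done:
- robot.move_pose(position, orientation): joint-space move of the TCP to a pose.
- robot.line_to(position, vel=0.15, rotation=None, guard=None): straight line of the TCP; rotation=None keeps the orientation; vel is the mean speed in m/s. With guard (N) it stops when the force on the tool has changed by that much, and returns True; else False.
- robot.goto_joints(angles): joint-space move.
- robot.set_gripper(opening): finger opening in m; the grip force is fixed at half the most; returns when the fingers have stopped.
- robot.pause(seconds).
- robot.ik(position, orientation): joint angles nearest the present ones, or None.
- robot.observe(): the state.
- robot.grab_frame(name): name is "scene" or "top"; returns the picture (420x560x3 uint8, blue, green, red); there is no depth.
- robot.get_calibration(name): a dict with "vertical_fov" (degrees; the focal length in pixels is half the picture's height over the tangent of half this angle, whatever the lens; pixels are square), "cx", "cy" (the principal point, pixels), "rvec" (rotation vector, rad) and "tvec" (3), from world to camera coordinates, as OpenCV has them. Camera axes: x right, y down, z forward; pixel columns grow to the right and rows downward; lengths in m; the calibration is good to about 2 mm. A picture is of the moment at which its call begins. get_calibration takes no time and is no camera call.
A pose or a line that the arm cannot do raises robot.IKError and nothing moves.
- robot.job_done(): hands the job in, once; it reports no verdict.
The state is a dict: "time": time; "q": joint angles; "qvel": joint speeds; "joint_torque": joint torques, N m; "tool_pos": TCP position; "tcp_rot": TCP orientation; "ft_force": force on the tool from outside, world axes, zero at the start; "torque": the same for the moment, N m; "gripper_width": finger opening in m.
Only numpy, scipy, OpenCV 4.12 (cv2) and the standard library are available. Lean on these libraries where they do the work, as an engineer would, in place of code of your own. Each camera call takes 0.05 s, during which the arm holds its last target. There are 200 camera calls.

## Working session

There is one attempt and no reset: what is moved stays moved. The work goes in short steps, each a Python script; the robot and the scene stay as the last script left them, time stands still between calls to the robot, and variables do not carry over. Pictures are saved under pics/ and viewed, about 8 in all and at most 12, crops included, and the job is handed in when it is done.

```bash
ls; mkdir -p pics; python3 - <<'E'
from plant import robot
import cv2
for n in("scene","top"):
    f=robot.grab_frame(n); cv2.imwrite(f"pics/{n}0.png",f); print(n,robot.get_calibration(n))
s=robot.observe(); print(s)
E
```

```text
pics
scene {'vertical_fov': 45.44266150171834, 'cx': 273.07573630316784, 'cy': 202.56299514206123, 'rvec': array([ 0.96082611, -2.34766731,  1.20520455]), 'tvec': array([0.49607638, 0.26465432, 0.84804569])}
top {'vertical_fov': 51.82446856831368, 'cx': 279.36724175331955, 'cy': 213.8711121181402, 'rvec': array([ 2.14411149, -2.1714596 ,  0.14260674]), 'tvec': array([0.12405132, 0.58350708, 0.91955165])}
{'time': 0.1, 'q': array([-7.96256587e+01,  5.99501563e+00,  5.53174794e+00,  8.96045013e+01,
        3.05560612e-05,  7.75257200e+01]), 'qvel': array([ 0.04142207, -0.05961205,  0.11535023, -0.02512129, -0.08023782,
        0.00014759]), 'joint_torque': array([ 7.76175060e-03, -5.58209646e+01,  5.04718494e+01,  1.32082502e-02,
       -2.02944279e-04, -2.31267353e-05]), 'tool_pos': array([ 0.23293905, -0.55270786,  0.30320412]), 'tcp_rot': array([-1.79933837e+02, -1.46680237e-02,  2.28486129e+01]), 'ft_force': array([-0.03345127, -1.12867964, -0.2315654 ]), 'torque': array([ 0.0406071 , -0.04564489, -0.02659019]), 'gripper_width': 0.08516240789750189}
```

View pics/top0.png

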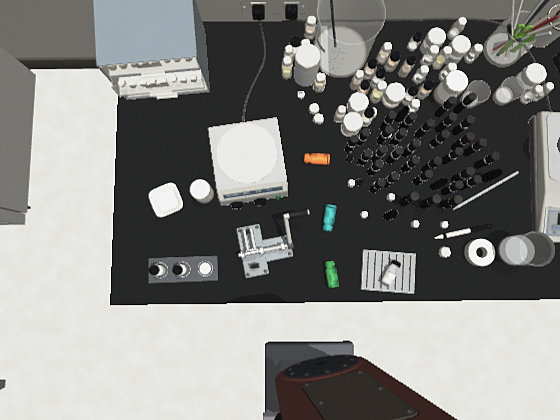

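View pics/scene0.png

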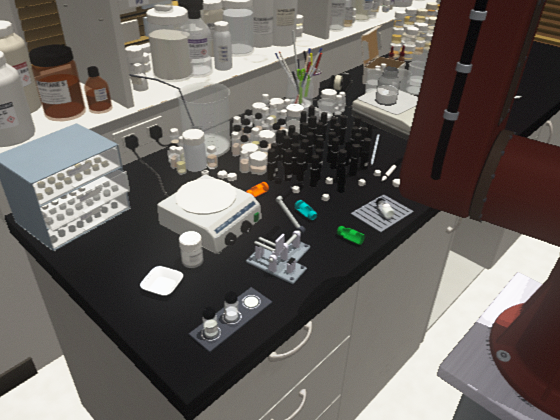

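The top view shows the strip at about (183,269) with its free dot at (205,269), the upender at (265,245) and the mat with the vial at (388,271). Next I'll enlarge these.

```bash
python3 - <<'E'
import cv2,numpy as np
t=cv2.imread("pics/top0.png"); s=cv2.imread("pics/scene0.png")
def crop(im,x,y,w,h,k,step=10):
    c=cv2.resize(im[y:y+h,x:x+w],None,fx=k,fy=k,interpolation=cv2.INTER_CUBIC)
    for i in range(-x%step,w,step): cv2.line(c,(i*k,0),(i*k,5),(0,255,255),1); cv2.putText(c,str(x+i),(i*k,14),0,.32,(0,255,255),1)
    for i in range(-y%step,h,step): cv2.line(c,(0,i*k),(5,i*k),(0,255,255),1); cv2.putText(c,str(y+i),(6,i*k+4),0,.32,(0,255,255),1)
    return c
a=crop(t,230,200,90,84,7); cv2.imwrite("pics/c1.png",a)
b=np.hstack([crop(t,355,243,66,54,6),crop(s,345,190,66,54,6)])
c=np.hstack([crop(t,142,250,80,38,5),crop(s,185,280,88,38,4 if 0 else 5)[:, :392]])
w=b.shape[1]; c=cv2.copyMakeBorder(c,0,0,0,w-c.shape[1],cv2.BORDER_CONSTANT) if c.shape[1]<w else c[:,:w]
cv2.imwrite("pics/c2.png",np.vstack([b,c]))
cv2.imwrite("pics/c3.png",crop(s,240,190,80,94,6))
E
```

```text
(no output)
```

View pics/c1.png

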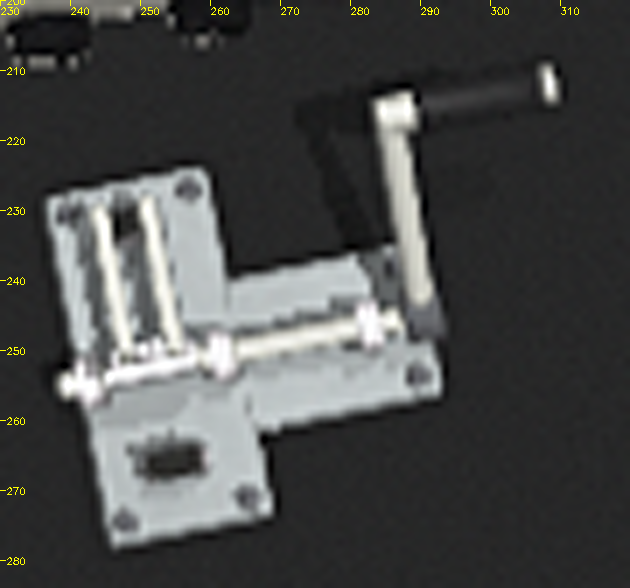

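View pics/c2.png

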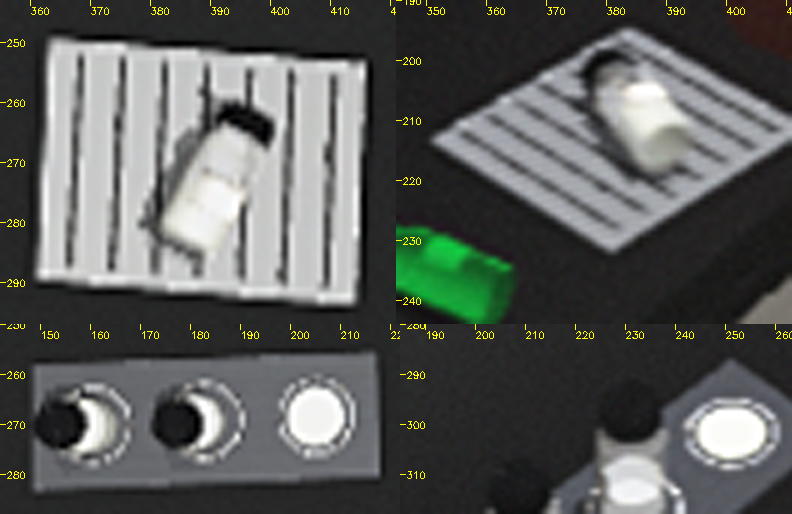

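View pics/c3.png

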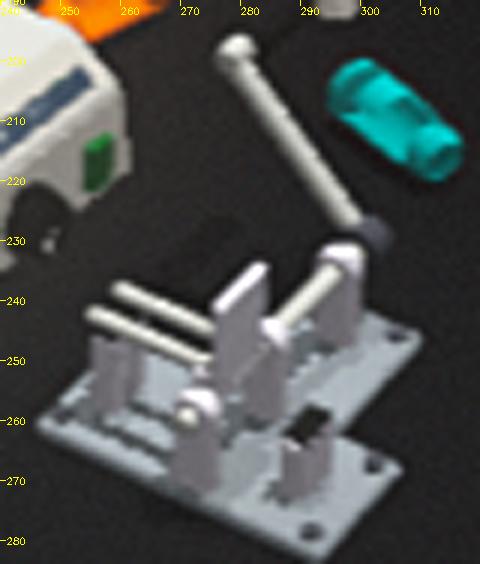

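The crops show the following:
- **Vial:** the cap is at about (396,262) and the base at (386,283) in the top view.
- **Upender:** the rails run up the image, which is away from the robot. The handle runs from (289,214) to (308,212), and the hinge rod from (238,255) to (287,246).
- **Dot:** (204.5,268.5) in the top view.

Now I'll fit the poses using both cameras.

```bash
cat > h.py <<'E'
from plant import robot
import numpy as np, cv2
from scipy.optimize import least_squares
def cam(n):
    c=robot.get_calibration(n); f=210/np.tan(np.radians(c["vertical_fov"]/2))
    return np.array([[f,0,c["cx"]],[0,f,c["cy"]],[0,0,1]]),np.array(c["rvec"]),np.array(c["tvec"])
def proj(n,P):
    K,r,t=cam(n); return cv2.projectPoints(np.atleast_2d(np.float64(P)),r,t,K,None)[0][:,0]
def back(n,px,z):
    K,r,t=cam(n); R=cv2.Rodrigues(r)[0]; o=-R.T@t
    d=R.T@np.linalg.solve(K,[px[0],px[1],1.]); return o+d*(z-o[2])/d[2]
def w(pose,p):
    x,y,a=pose; c,s=np.cos(a),np.sin(a); p=np.atleast_2d(np.float64(p))
    return np.c_[x+c*p[:,0]-s*p[:,1],y+s*p[:,0]+c*p[:,1],p[:,2]]
E
python3 - <<'E'
from h import *
np.set_printoptions(precision=4,suppress=True)
for n in("top","scene"):
    K,r,t=cam(n); print(n,-cv2.Rodrigues(r)[0].T@t)
print("dot top",back("top",(204.5,268.5),.006),"scene",back("scene",(250.8,301.8),.006))
sc=[(148.5,258.5),(217,255.3),(218,280.3),(148.5,283)]
S=np.array([back("top",p,.006) for p in sc]);print("strip",S,S.mean(0),[np.linalg.norm(S[i]-S[i-1]) for i in range(4)])
for p in[(154,270),(177.5,270)]: print("caps top",back("top",p,.064))
M=np.array([back("top",p,.003) for p in[(362,249.5),(416,253.5),(413.5,293.5),(360.5,289.5)]]);print("mat",M.mean(0),[np.linalg.norm(M[i]-M[i-1]) for i in range(4)])
c,b=back("top",(396,262),.0155),back("top",(385.7,283.4),.0155);print("vial",c,b,(c+b)/2,np.linalg.norm(c-b))
c,b=back("scene",(380.5,203),.0155),back("scene",(391,215.5),.0155);print("vial scene",c,b,(c+b)/2,np.linalg.norm(c-b))
m=1e-3
# upender fit: (cam, px, point, unknown-axis mask: 0=x free,1=y free,None)
ob=[("top",(308,212),(57,-132,97),None),("top",(286.5,215.5),(57,-85,97),None),("top",(238,255),(0,30,40),1),("top",(283.5,246.5),(0,-75,40),1),
("top",(236.7,228.3),(60,27,8),0),("top",(245.5,278),(-55,27,8),0),("top",(293,256.5),(-25,-88,8),0),("top",(269,273.5),(-55,-27,8),0),
("top",(247.6,229.5),(50,0,48),0),("scene",(279,198),(57,-85,97),None) if 0 else None]
ob=[o for o in ob if o]
nf=sum(o[3] is not None for o in ob)
def res(v):
    r=[];k=3
    for n,px,p,fr in ob:
        p=np.array(p,float)
        if fr is not None: p[fr]+=v[k]*1e3;k+=1
        r.append(proj(n,w(v[:3],p*m))[0]-px)
    return np.ravel(r)
s=least_squares(res,np.r_[.45,-.0,0.1,np.zeros(nf)],x_scale=.01,loss="soft_l1")
u=s.x[:3];print("up",u,"deg",np.degrees(u[2]),"free",s.x[3:]*1e3);print(res(s.x).reshape(-1,2))
for n in("top","scene"): print(n,proj(n,w(u,np.array([(57,-85,97),(57,-132,97),(0,-85,40),(0,0,40),(50,10,48),(50,-10,48),(29,0,61),(0,14,88),(0,-14,88)])*m)))
print("tip_reach",robot.tip_reach)
E
```

```text
top [0.4637 0.1219 0.9857]
scene [-0.0081  0.7328  0.7059]
dot top [0.4673 0.2863 0.006 ] scene [0.468 0.29  0.006]
strip [[0.4913 0.4126 0.006 ]
 [0.4965 0.2584 0.006 ]
 [0.4407 0.2559 0.006 ]
 [0.4368 0.4112 0.006 ]] [0.4663 0.3345 0.006 ] [np.float64(0.05456353319595177), np.float64(0.154255190342854), np.float64(0.055861306270575985), np.float64(0.1553674531089531)]
caps top [0.4653 0.3831 0.064 ]
caps top [0.4647 0.3335 0.064 ]
mat [ 0.4555 -0.1269  0.003 ] [np.float64(0.08969887590884001), np.float64(0.1226912396917541), np.float64(0.0898341571079356), np.float64(0.11902881636807681)]
vial [ 0.4762 -0.1425  0.0155] [ 0.4293 -0.1174  0.0155] [ 0.4527 -0.13    0.0155] 0.053190268566120885
vial scene [ 0.4699 -0.1344  0.0155] [ 0.4251 -0.1107  0.0155] [ 0.4475 -0.1225  0.0155] 0.05061414958406372
up [0.5013 0.1771 0.1757] deg 10.06904657619795 free [ 1.4468  5.5767  1.1565  2.5677 -0.3718  2.5024 -0.2934]
[[ 0.2336 -0.0088]
 [-0.5105  0.6981]
 [-0.0343 -0.1821]
 [-0.0662 -0.3684]
 [-0.2534  0.044 ]
 [-0.1565  0.0277]
 [ 0.4708 -0.083 ]
 [ 0.0736 -0.0137]
 [ 0.2494 -0.0442]]
top [[285.9895 216.1981]
 [308.2336 211.9912]
 [290.4312 244.7948]
 [252.1695 252.1044]
 [243.3018 230.1811]
 [252.3462 228.4671]
 [249.1605 238.3706]
 [244.1558 252.4662]
 [257.4644 249.9248]]
scene [[280.106  198.2072]
 [292.1069 187.8698]
 [302.0896 229.2106]
 [279.8861 251.1967]
 [256.5657 241.4892]
 [262.2644 236.2778]
 [267.9871 237.7584]
 [276.372  236.3682]
 [284.32   228.85  ]]
tip_reach 0.0726
```

```bash
python3 - <<'E'
from h import *
np.set_printoptions(precision=4,suppress=True)
bb={"top":(381.3,400.7,259.7,285.2),"scene":(375.7,394.3,198,218.7)}
th=np.linspace(0,2*np.pi,40)
def pts(v):
    L=[]
    for s0,r in((-.029,.0125),(.012,.0125),(.016,.011),(.029,.011)):
        L+=[(s0,r*np.cos(t),.0155+r*np.sin(t)) for t in th]
    return w(v,L)
def f(v,cams=("top","scene")):
    o=[]
    for n in cams:
        p=proj(n,pts(v)); o+=list(np.array([p[:,0].min(),p[:,0].max(),p[:,1].min(),p[:,1].max()])-bb[n])
    return np.array(o)
for c in(("top",),("scene",),("top","scene")):
    s=least_squares(f,[.45,-.127,-.49],x_scale=.01,args=(c,)); print(c,s.x,np.degrees(s.x[2]),s.fun)
from math import radians
print(robot.ik([.452,-.128,.2],[180,0,-27.5]),robot.ik([.452,-.128,.2],[180,0,152.5]),robot.ik([.53,.182,.2],[180,0,10]),robot.ik([.4675,.286,.1],[180,0,90]))
E
```

```text
('top',) [ 0.4537 -0.131  -0.408 ] -23.373946386244466 [-0.0207  0.0211 -1.4482  1.4229]
('scene',) [ 0.4522 -0.1248 -0.6105] -34.97702187422965 [-0.0994  0.0966 -1.1174  1.016 ]
('top', 'scene') [ 0.4537 -0.1294 -0.5147] -29.488125281733517 [-1.8128  0.3314 -1.3345  1.3436 -0.4484  1.5346 -2.0619 -0.2493]
[-31.8257 -17.0102 -26.8508  80.1594   0.     175.6743] [-31.8257 -17.0102 -26.8508  80.1594   0.      -4.3257] [  5.5803  -0.5869 -11.9635  78.6234   0.     175.5803] [ 17.7781   0.8597 -21.1333  68.007    0.     107.7781]
```

```bash
python3 - <<'E'
from h import *
np.set_printoptions(precision=4,suppress=True)
x,y,a=.4535,-.1295,152
robot.move_pose([x,y,.22],[180,0,a]); robot.set_gripper(.055)
robot.line_to([x,y,.12]); g=robot.line_to([x,y,.0785],vel=.04,guard=8); print("guard",g,robot.observe()["tool_pos"])
robot.set_gripper(.0); s=robot.observe(); print(s["gripper_width"],s["ft_force"],s["tool_pos"])
robot.line_to([x,y,.2],vel=.1); s=robot.observe(); print(s["gripper_width"],s["ft_force"],s["time"])
cs=[]
for n in("top","scene"):
    f=robot.grab_frame(n); c=proj(n,[x,y,.2-.0785+.0155])[0]; print(n,c); cx,cy=map(int,c)
    k=f[cy-40:cy+40,cx-45:cx+45]; cs.append(cv2.resize(k,None,fx=4.4,fy=4.4,interpolation=cv2.INTER_CUBIC))
cv2.imwrite("pics/g1.png",np.hstack(cs))
E
```

```text
guard False [ 0.4537 -0.1296  0.0788]
0.022349022544921566 [-0.7859  0.7182  4.4358] [ 0.4538 -0.1296  0.079 ]
0.022567998585513317 [-0.4219  0.1771 -0.512 ] 6.0333
top [406.7998 272.7693]
scene [393.1405 162.0986]
```

View pics/g1.png

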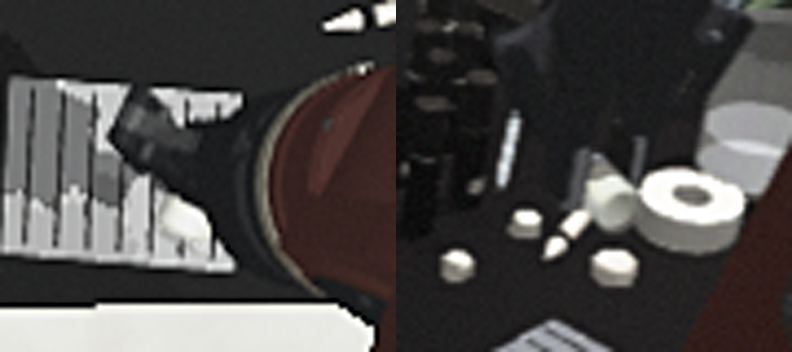

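The vial hangs between the fingers with its base end towards the robot. The base face is at about scene px (397,169). I'll use that to work out where along the vial the grip sits.

```bash
python3 - <<'E'
from h import *
np.set_printoptions(precision=4,suppress=True)
x,y=.4538,-.1296;a=np.radians(-28); th=np.linspace(0,2*np.pi,24)
f=robot.grab_frame("scene"); g=robot.grab_frame("top")
ims=[]
for n,im in(("scene",f),("top",g)):
  for off in (None,0,.01):
    K=6; c=proj(n,[x,y,.137])[0]; x0,y0=int(c[0])-22,int(c[1])-22
    k=cv2.resize(im[y0:y0+44,x0:x0+44],None,fx=K,fy=K,interpolation=cv2.INTER_CUBIC)
    if off is not None:
      for s in(-.029,.029):
        p=proj(n,w((x,y,a),[(s-off,.0125*np.cos(t),.137+.0125*np.sin(t)) for t in th]))
        cv2.polylines(k,[np.int32(((p+.5)-[x0,y0])*K)],True,(0,255,0) if s<0 else (0,0,255),1)
    ims.append(k)
cv2.imwrite("pics/g2.png",np.vstack([np.hstack(ims[:3]),np.hstack(ims[3:])]))
E
```

```text
(no output)
```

View pics/g2.png

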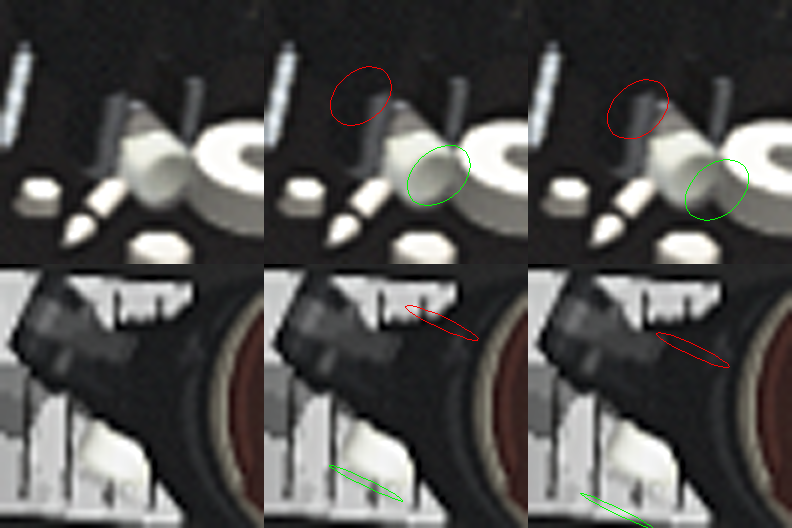

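The overlay with zero offset matches the vial in the hand to within about 3 mm along its axis. Next I'll lay it in the cradle.

```bash
python3 - <<'E'
from h import *
np.set_printoptions(precision=4,suppress=True)
u=(.5013,.1771,np.radians(10.07))
p=w(u,(.033,0,0))[0]; x,y=p[:2]
robot.line_to([.4538,-.1296,.25]); robot.move_pose([x,y,.25],[180,0,190.07])
robot.line_to([x,y,.145],vel=.12)
g=robot.line_to([x,y,.1228],vel=.03,guard=4); s=robot.observe(); print("guard",g,s["tool_pos"],s["ft_force"],s["time"])
robot.set_gripper(.034); robot.pause(.2); robot.set_gripper(.05); s=robot.observe(); print(s["ft_force"],s["gripper_width"])
robot.line_to([x,y,.25],vel=.12)
robot.line_to([.44,-.08,.3],vel=.3); print(robot.observe()["time"])
c=[]
for n,(a,b,ww,h) in(("top",(225,200,66,84)),("scene",(235,185,66,84))):
    f=robot.grab_frame(n); c.append(cv2.resize(f[b:b+h,a:a+ww],None,fx=6,fy=6,interpolation=cv2.INTER_CUBIC))
    print(n,proj(n,w(u,[(0,0,.061),(.058,0,.061),(.029,0,.061)])))
cv2.imwrite("pics/l1.png",np.hstack(c))
E
```

```text
guard True [0.5335 0.183  0.1248] [-0.5854  0.3888  3.7817] 9.6083
[0.4068 0.7583 0.4373] 0.04995410538725173
12.675
top [[251.5702 251.7356]
 [246.7233 225.1438]
 [249.1374 238.3881]]
scene [[280.097  243.1993]
 [256.1787 232.4958]
 [267.9828 237.7782]]
```

View pics/l1.png

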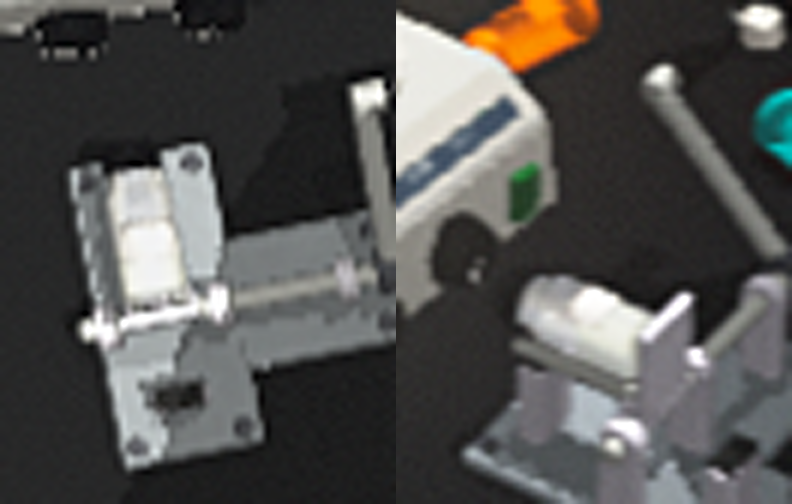

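The vial lies on the rails with its base at the foot plate and its cap at the open end. Next is the crank, with the open fingers straddling the handle.

```bash
python3 - <<'E'
from h import *
np.set_printoptions(precision=4,suppress=True)
u=(.5013,.1771,np.radians(10.07)); z=.155
P=lambda x,z:w(u,(x,-.115,z))[0]
robot.move_pose(P(.057,.24),[180,0,100.07]); robot.set_gripper(.036)
robot.line_to(P(.057,.18),vel=.12); print("down",robot.line_to(P(.057,z),vel=.05,guard=8))
g=robot.line_to(P(-.070,z),vel=.05,guard=10); s=robot.observe()
print("push",g,s["tool_pos"],P(-.0645,z),s["ft_force"],s["time"]); robot.pause(.3)
robot.line_to(P(-.058,z),vel=.05); robot.line_to(P(-.058,.25),vel=.12)
robot.line_to([.44,-.08,.3],vel=.3); print(robot.observe()["time"])
c=[]
for n,(a,b,ww,h) in(("top",(225,210,66,84)),("scene",(250,185,66,84))):
    f=robot.grab_frame(n); c.append(cv2.resize(f[b:b+h,a:a+ww],None,fx=6,fy=6,interpolation=cv2.INTER_CUBIC))
    print(n,(proj(n,w(u,[(-.021,0,.098),(-.021,0,.040),(-.054,-.132,.099)]))-[a,b])*6)
cv2.imwrite("pics/t1.png",np.hstack(c))
E
```

```text
down False
push True [0.4601 0.0529 0.1552] [0.4579 0.0526 0.155 ] [3.8082 0.5052 0.8187] 18.2
20.325
top [[163.9933 306.8685]
 [173.2975 309.826 ]
 [563.6639 329.5138]]
scene [[238.0118 285.2325]
 [232.4512 421.5513]
 [526.5249 117.4189]]
```

View pics/t1.png

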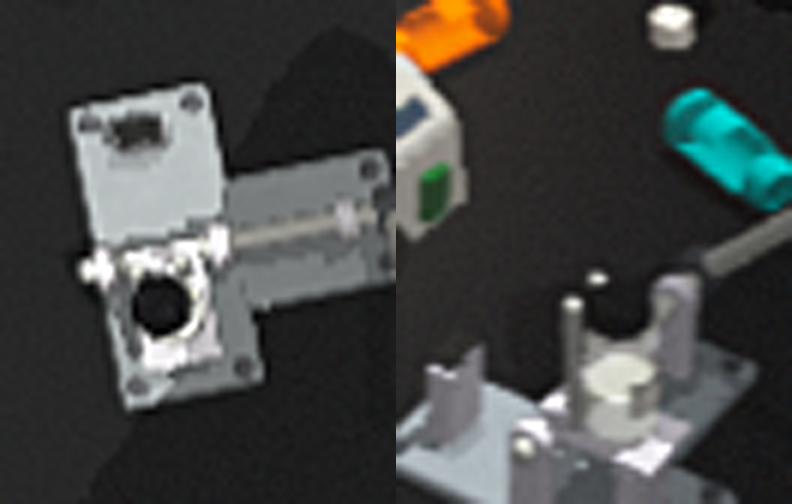

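The vial stands cap up. The cap is at (162,306) in the crop, against (164,307) predicted for full tip. The guard tripped about 2 mm short of the nominal stop, so I'll press the crank again to be sure, then take the vial.

```bash
python3 - <<'E'
from h import *
np.set_printoptions(precision=4,suppress=True)
u=(.5013,.1771,np.radians(10.07)); z=.155
P=lambda x,z:w(u,(x,-.115,z))[0]
L=lambda p:(np.array(p)-[u[0],u[1],0])@np.array([[np.cos(u[2]),-np.sin(u[2]),0],[np.sin(u[2]),np.cos(u[2]),0],[0,0,1]])
robot.move_pose(P(-.058,.24),[180,0,100.07]); robot.line_to(P(-.058,z),vel=.12,guard=8)
g=robot.line_to(P(-.074,z),vel=.03,guard=18); s=robot.observe(); print("push",g,L(s["tool_pos"]),s["ft_force"]); robot.pause(.3)
robot.line_to(P(-.058,z),vel=.06); robot.line_to(P(-.058,.25),vel=.15)
q=w(u,(-.021,0,.25))[0]; robot.move_pose(q,[180,0,190.07]); robot.set_gripper(.05)
robot.line_to([*q[:2],.16],vel=.12); g=robot.line_to([*q[:2],.127],vel=.05,guard=5); print("down",g)
robot.set_gripper(0); s=robot.observe(); print(s["gripper_width"],s["tool_pos"],s["ft_force"])
robot.line_to([*q[:2],.137],vel=.04); s=robot.observe(); print(s["gripper_width"],s["ft_force"])
robot.line_to([*q[:2],.24],vel=.12); s=robot.observe(); print(s["gripper_width"],s["ft_force"],s["time"])
E
```

```text
push True [-0.0626 -0.1152  0.1561] [5.0989 1.7802 1.219 ]
down False
0.022654409273621053 [0.4808 0.1735 0.1275] [-1.1734 -0.1322  4.3917]
0.022693698169817905 [-0.7974  0.5493 -0.3501]
0.02285214769809827 [ 0.3074  0.5921 -0.0888] 28.5667
```

```bash
python3 - <<'E'
from h import *
np.set_printoptions(precision=4,suppress=True)
x,y=.4675,.2865
robot.move_pose([x,y,.24],[180,0,270]); robot.line_to([x,y,.115],vel=.12)
g=robot.line_to([x,y,.0915],vel=.025,guard=4); s=robot.observe(); print("down",g,s["tool_pos"],s["tcp_rot"],s["ft_force"])
robot.set_gripper(.032); robot.pause(.2); robot.set_gripper(.045); robot.line_to([x,y,.2],vel=.08)
robot.line_to([.44,.0,.3],vel=.25); print(robot.observe()["time"])
c=[]
for n,(a,b,ww,h) in(("top",(145,240,80,50)),("scene",(190,265,80,90))):
    f=robot.grab_frame(n); c.append(cv2.resize(f[b:b+h,a:a+ww],None,fx=5,fy=5,interpolation=cv2.INTER_CUBIC))
    print(n,(proj(n,[(.4675,.2865,.064),(.4675,.2865,.006)])-[a,b])*5)
c[0]=cv2.copyMakeBorder(c[0],0,200,0,0,cv2.BORDER_CONSTANT)
cv2.imwrite("pics/p1.png",np.hstack(c))
E
```

```text
down True [0.4672 0.2864 0.0927] [179.9602  -0.0192 -89.9992] [-0.1107 -0.8548  4.4899]
35.2833
top [[274.0037 141.881 ]
 [297.0627 142.1243]]
scene [[309.7389  67.9825]
 [311.6837 179.7202]]
```

View pics/p1.png

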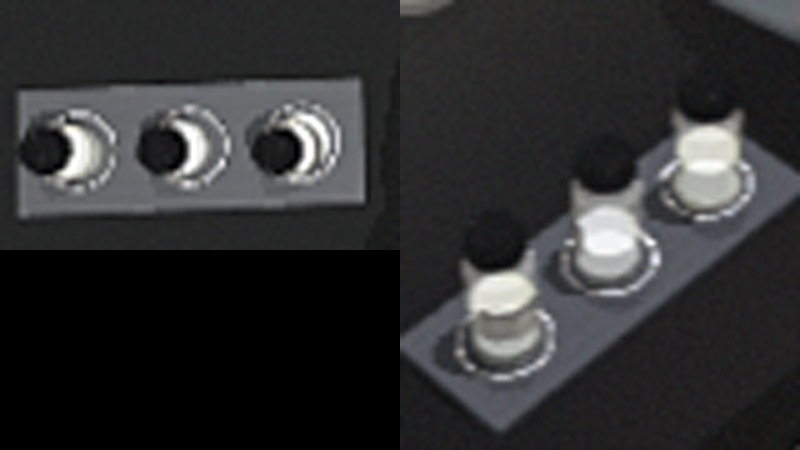

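All three vials stand. The new one looks slightly towards the robot of the dot centre in the top view, with its cap at crop (277,152) against about (276,144) expected. I'll measure that.

```bash
python3 - <<'E'
from h import *
np.set_printoptions(precision=4,suppress=True)
f=np.mean([robot.grab_frame("top") for _ in range(4)],0).astype(np.uint8); g=cv2.cvtColor(f,cv2.COLOR_BGR2GRAY)
f0=cv2.cvtColor(cv2.imread("pics/top0.png"),cv2.COLOR_BGR2GRAY)
def cap(g,px):
    m=np.zeros_like(g); cv2.circle(m,px,7,255,-1); m=(g<45)&(m>0)
    n,l,s,c=cv2.connectedComponentsWithStats(m.astype(np.uint8)); i=1+s[1:,4].argmax(); return c[i],s[i,4]
P={}
for k,im,px in(("A0",f0,(154,270)),("B0",f0,(177,270)),("A1",g,(154,270)),("B1",g,(177,270)),("V",g,(200,270))):
    c,a=cap(im,px); P[k]=back("top",c,.064); print(k,c,a,P[k])
d=(f0[255:283,195:216]>200); ys,xs=np.nonzero(d); c=(xs.mean()+195,ys.mean()+255); print("dot",c,d.sum(),back("top",c,.006))
print("row extrapolated (assumes A,B centred)",2*P["B1"]-P["A1"])
E
```

```text
A0 [153.2133 269.6533] 75 [0.4661 0.3848 0.064 ]
B0 [176.7826 269.5507] 69 [0.4657 0.3351 0.064 ]
A1 [153.2133 269.6533] 75 [0.4661 0.3848 0.064 ]
B1 [176.7826 269.5507] 69 [0.4657 0.3351 0.064 ]
V [199.6618 269.6324] 68 [0.4649 0.2868 0.064 ]
dot (np.float64(205.0467289719626), np.float64(268.21495327102804)) 107 [0.4679 0.2851 0.006 ]
row extrapolated (assumes A,B centred) [0.4652 0.2853 0.064 ]
```

The vial is 1.5 to 3.5 mm from the dot centre (limit 8 mm), and the neighbours haven't moved. I'm handing the job in.

```bash
python3 -c "
from plant import robot
s=robot.observe(); print(s['time'],s['ft_force']); robot.job_done()"
```

```text
35.5833 [-0.77659417  0.06288028  0.21916736]
the job is handed in; nothing more can be done
```

The vial now stands cap up on the free dot, and I handed the job in at about 35.6 s of the 61 s allowed. I laid it in the cradle, let go, tipped the cradle with the crank without touching the vial, and took it from above to the row. The interface gives no verdict, so these are only my own checks.

- **Position on the dot:** the top camera puts the vial about 3.5 mm from the dot centre, mostly towards the robot. Measured against the line of the other two vials it is about 1.5 mm off. The limit is 8 mm, so the two readings disagree by about 2 mm but both pass.
- **Upright:** this was judged by eye in both views. I did not measure the tilt.
- **Other two vials:** the top camera shows no change in their cap positions from the first picture.
- **Cradle stop:** the first push tripped its force guard about 2 mm short of where I had calculated the stop. A second push at 18 N ended in nearly the same place, so I took it as the real stop. The vial's cap also appeared within half a pixel of its fully tipped position.
- **Grip width:** the gripper read 22 to 23 mm on the 25 mm vial both times. I did not find out why, but the grip held throughout.

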